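# Plug a welded header for back-purging

## Task

Get the stainless header ready for back-purging: lift the black end caps off the stubs that still have one and put them in the grey bin, and fit each of the three stubs with a purge plug lifted off its hook on the rack, straight and fully home with its top plate down on the rim. Leave any spare plug hanging on the rack, and leave the other things on the bench where they are.

Things in the scene. Friction and masses are not known exactly. Their poses are not given: they have to be found in the camera images.
- header: Stainless header: a 60 mm tube 0.33 m long along its x, lying on two saddle blocks, 2.6 kg, loose on the bench (careless contact can push it along). Origin: centre of its footprint on the bench; z up. Three open stubs stand up from it in a row, 95 mm apart; the end at +x has a joint flange.
- stub1 (a point): Stub of the header (the one at the header's -x end, without flange): upright stainless tube, 48 mm outside, 42 mm bore, open from the rim 45 mm down and standing 45 mm clear of the header tube. Point: centre of its rim, 130 mm above the bench; z up, x along the header.
- stub2 (a point): Stub of the header (the middle one): upright stainless tube, 48 mm outside, 42 mm bore, open from the rim 45 mm down and standing 45 mm clear of the header tube. Point: centre of its rim, 130 mm above the bench; z up, x along the header.
- stub3 (a point): Stub of the header (the one at the header's +x end, by the joint flange): upright stainless tube, 48 mm outside, 42 mm bore, open from the rim 45 mm down and standing 45 mm clear of the header tube. Point: centre of its rim, 130 mm above the bench; z up, x along the header.
- rack: Fixed steel rack with four hooks in a row along its y, 92 mm apart, hook ends towards its -x. Origin on the bench under the row of hook crooks. Its posts and the flat bar the hooks are welded to stand 76 to 102 mm behind the crooks (+x); the bar's top is 205 mm above the bench; hook tips stay below that. Two feet on the bench, 0.34 m over all along y.
- hook1 (a point): Hook of the rack, 8 mm round bar. Point: its centre line at the crook, its lowest place, 185 mm above the bench, where a loop rests. From there the arm rises gently along the rack's +x; the free end turns up along -x, its top 16 mm above and its front 16 mm ahead of the point. Raise a loop 15 to 30 mm (the plug's plate meets the hook at 33), then draw it off along -x.
- hook2 (a point): Hook of the rack, 8 mm round bar. Point: its centre line at the crook, its lowest place, 185 mm above the bench, where a loop rests. From there the arm rises gently along the rack's +x; the free end turns up along -x, its top 16 mm above and its front 16 mm ahead of the point. Raise a loop 15 to 30 mm (the plug's plate meets the hook at 33), then draw it off along -x.
- hook3 (a point): Hook of the rack, 8 mm round bar. Point: its centre line at the crook, its lowest place, 185 mm above the bench, where a loop rests. From there the arm rises gently along the rack's +x; the free end turns up along -x, its top 16 mm above and its front 16 mm ahead of the point. Raise a loop 15 to 30 mm (the plug's plate meets the hook at 33), then draw it off along -x.
- hook4 (a point): Hook of the rack, 8 mm round bar. Point: its centre line at the crook, its lowest place, 185 mm above the bench, where a loop rests. From there the arm rises gently along the rack's +x; the free end turns up along -x, its top 16 mm above and its front 16 mm ahead of the point. Raise a loop 15 to 30 mm (the plug's plate meets the hook at 33), then draw it off along -x.
- plug1_mid (a point): Purge plug (None: absent), 0.16 kg, hung by its loop, x along the hook. Point: its centre, half-way up its 86 mm; z up. Rubber bung 39 mm dia., 30 long, its domed nose ends 43 mm below the point; above it a plate 54 dia., 13 to 7 mm below the point, to sit on a rim. On top a stiff loop of 8 mm rod in its y-z plane: upright legs, 38 mm over both (along y), straight to 23 mm above the point; arch top at 43 mm.
- plug2_mid (a point): Purge plug (None: absent), 0.16 kg, hung by its loop, x along the hook. Point: its centre, half-way up its 86 mm; z up. Rubber bung 39 mm dia., 30 long, its domed nose ends 43 mm below the point; above it a plate 54 dia., 13 to 7 mm below the point, to sit on a rim. On top a stiff loop of 8 mm rod in its y-z plane: upright legs, 38 mm over both (along y), straight to 23 mm above the point; arch top at 43 mm.
- plug3_mid (a point): Purge plug (None: absent), 0.16 kg, hung by its loop, x along the hook. Point: its centre, half-way up its 86 mm; z up. Rubber bung 39 mm dia., 30 long, its domed nose ends 43 mm below the point; above it a plate 54 dia., 13 to 7 mm below the point, to sit on a rim. On top a stiff loop of 8 mm rod in its y-z plane: upright legs, 38 mm over both (along y), straight to 23 mm above the point; arch top at 43 mm.
- plug4_mid (a point): Purge plug (None: absent), 0.16 kg, hung by its loop, x along the hook. Point: its centre, half-way up its 86 mm; z up. Rubber bung 39 mm dia., 30 long, its domed nose ends 43 mm below the point; above it a plate 54 dia., 13 to 7 mm below the point, to sit on a rim. On top a stiff loop of 8 mm rod in its y-z plane: upright legs, 38 mm over both (along y), straight to 23 mm above the point; arch top at 43 mm.
- cap1_mid (a point): Loose black plastic end cap, over stub 1 at the start (None: that stub has no cap): a round shell 56 mm diameter, 25 mm high, closed on top (3 mm thick), 30 g, slides off straight up without force. The point is its centre, half-way up, 9.5 mm below the stub's rim when fitted. z points to its closed end.
- cap2_mid (a point): Loose black plastic end cap, over stub 2 at the start (None: that stub has no cap): a round shell 56 mm diameter, 25 mm high, closed on top (3 mm thick), 30 g, slides off straight up without force. The point is its centre, half-way up, 9.5 mm below the stub's rim when fitted. z points to its closed end.
- cap3_mid (a point): Loose black plastic end cap, over stub 3 at the start (None: that stub has no cap): a round shell 56 mm diameter, 25 mm high, closed on top (3 mm thick), 30 g, slides off straight up without force. The point is its centre, half-way up, 9.5 mm below the stub's rim when fitted. z points to its closed end.
- bin_in (a point): Open grey plastic bin for the caps, loose on the bench in front of the rack, 0.6 kg: 140 mm (its x) by 260 mm (its y) outside, walls 4 mm thick and 45 mm high. The point is the centre of its inner floor, 4 mm above the bench; z up.
- elbow_mid (a point): Bystander: a bent piece of 49 mm stainless tube, about 100 mm high, standing on the bench; centre of its upright leg.
- disc_mid (a point): Bystander: a 114 mm grinding disc lying flat, 16 mm thick; its centre.
- magnet_mid (a point): Bystander: a square welding magnet 90 by 90 by 26 mm lying flat; its centre.
Things that resemble listed ones, but are neither listed nor needed, are in the scene too. Leave any orange or yellow look-alike of the part that bears plug2_mid alone.

How it is judged:
By the outcome, as a careful person would: the job done as asked, in the order asked, and still so for the second after the job is handed in, with the robot touching nothing.
Of cap1, cap2, cap3 only 1 to 3 are there at a start; the rules pass over those that are not, and their reading is None.
Of plug1, plug2, plug3, plug4 only 3 to 4 are there at a start; the rules pass over those that are not, and their reading is None.
At some moment in a run one of header, bin may be knocked a few centimetres aside while the robot is not near it.
It also fails if it takes over 210 s, if anything falls off the work surface, if the arm or the gripper's body presses on something with over 40 N, if the wrist force passes 120 N, or if a joint passes its speed limit or range.

## Robot

A 6-joint arm with a two-finger parallel gripper is mounted at the origin on the work surface. World frame = base frame: x ahead of the robot, y to its left, z up, the work surface at z = 0. Lengths are in m, angles in rad, forces in N, time in s.
With the tool pointing down it reaches from about 0.4 to 0.825 m from the base axis. Payload 7 kg.
Tool frame: the origin (TCP) lies at the very end of the fingers, on their centre line; the grasp point (between the pads) lies 19 mm behind it (arm.pinch_z is the z of the grasp point in the tool frame, in m); z points along the fingers, y is the direction in which the jaws open and shut (so a half turn about z gives the same grasp; the last joint's range is limited). The gripper opens to 88 mm and grips with 3 to 60 N. Pads are 19 mm wide; open, the fingers measure 130 mm over their backs; the gripper's body (78 mm by 193 mm) begins 47 mm behind the grasp point.
Start: joints at [1.504, 0.359, 0.012, 0, -1.224, -0.288], TCP at [0.235, 0.633, 0.227] pointing down, gripper open.
Joint ranges: [-3.07, 3.07], [-1.43, 2.12], [-1.02, 1.25], [-3.03, 1.67], [-3.05, -0], [-3.03, 3.03]. Speed limits (rad/s): [2.39, 2.39, 3.01, 3.14, 3.14, 3.14].

## Interface

Orientations are given as [roll, pitch, yaw] about the fixed x, y, z axes, in that order (R = Rz(yaw) Ry(pitch) Rx(roll)).
In Python, from station import arm gives the robot as it stands.
- The arm moves only by the tool drive_tool, never from a script. Its argument "targets" is a list of rows, each a list of 6 numbers: the shift along the world's x, y, z in units of 0.04 m (1.0 is 0.04 m), then the turn, a rotation vector about the world's x, y, z in units of 6 degrees (1.0 is 6 degrees). In form: [[x, y, z, wx, wy, wz], ...]. A call has 1 to 5 rows; each row shifts and turns the commanded pose from where the row before left it; what a row does not reach is not made up. A row lasts 1/8 s, in which the tool goes at most 62.5 mm and 10.7 degrees, less where a joint would pass 70% of its speed; a pose out of reach is approached as far as the arm can. A call with a number of a shift or a turn outside -1 to 1 is refused whole. A call with a gripper value outside its range is refused whole. "claw" is the opening, from 0 (shut) to 1 (fully open), set as the call begins (left out, the last holds). The fingers move at their own pace and stop on an object; "newtons" is the grip in N (left out, the last holds). Time passes only in rows, so rows that do not move let the fingers close. It gives the time, the measured TCP pose, the force and the opening at its end, in the units of the state.
- arm.get_state(): the state, without advancing time (a new reading comes with each control period).
- arm.grab_frame(name): name is "scene" or "top" or "wrist"; returns (picture, depth): 420x560x3 uint8, red, green, blue; 420x560 float32, m along the optical axis (not along the pixel's ray), 0 where there is no reading.
- arm.get_calibration(name): a dict with "mtx" (3x3 intrinsics, pixels), "origin" and "rotation" of the camera in the world. Camera axes: x right, y up, looking along -z (the intrinsics and any distortion apply to the point x, -y, -z); pixel columns grow to the right and rows downward; lengths in m; the calibration is good to about 2 mm. A picture is of the moment at which its call begins: read the wrist's pose just before it. get_calibration takes no time and is no camera call; for the wrist camera it gives the pose at the moment of the call.
- arm.job_done(): hands the job in, once; it reports no verdict.
Trained networks look in the newest picture that a camera, given by its name, has taken for a name from the list of things; names that differ only in an ending like _2 or _b are one class to them, and where a whole thing is asked for, a point or a joint stands for the part that bears it (a point fixed in the world has none). Each returns a list of dicts, best first, with "score" (0 to 1); they miss things now and then, are a little off and sometimes report something else, mostly with a low value. They report only what shows in the picture. A call takes as long as a camera call. They do not tell look-alikes from the thing itself.
- arm.search_frame(target, camera): "point" ([x, y, z] in m, in the coordinates of the camera as it stood for that picture, good to about 4 mm: the middle of the surface that is visible of it).
- arm.cut_out(target, camera): "pixels" (420x560 bool, what is visible of it).
- arm.landmark_of(target, camera): "point" ([x, y, z] in m, in the coordinates of the camera as it stood for that picture, good to about 4 mm: a listed point, or the origin of a listed thing).
The state is a dict: "t": time; "q": joint angles; "qd": joint speeds; "joint_efforts": joint torques, N m; "eef_pos": TCP position; "ee_rot": TCP orientation; "force": force on the tool from outside, world axes, zero at the start; "moment": the same for the moment, N m; "width": finger opening in m.
Only numpy, scipy, OpenCV 4.12 (cv2) and the standard library are available. Lean on these libraries where they do the work, as an engineer would, in place of code of your own. Each camera call takes 0.05 s, during which the arm holds its last target. There are 200 camera calls.

## Working session

There is one attempt and no reset: what is moved stays moved. The work goes in short steps, Python scripts to look and compute and a tool call to move; the robot and the scene stay as the last step left them, time stands still between calls to the robot, and variables do not carry over. Pictures are saved under pics/ and viewed, about 12 in all and at most 16, crops included, and the job is handed in when it is done.

Besides the shell and the picture viewer there is one more tool, called after "Request:" as name(argument=value, ...), one argument or row to a line, values as JSON. drive_tool: Moves the arm, as the interface text tells. Shifts and turns lie within -1 to 1; 1 stands for 0.04 m of shift or 6 degrees of turn. Its arguments: {"type":"object","properties":{"targets":{"type":"array"},"claw":{"type":"number"},"newtons":{"type":"number"}},"required":["targets"]}

```bash
mkdir -p pics
cat > h.py <<'E'
import numpy as np, cv2
from station import arm
def grab(n):
    c=arm.get_calibration(n); im,d=arm.grab_frame(n); return im,d,c
def save(im,f): cv2.imwrite('pics/'+f,cv2.cvtColor(im,cv2.COLOR_RGB2BGR))
def w(c,p): return np.array(c['rotation'])@np.array(p)+np.array(c['origin'])
def cloud(d,c):
    K=np.array(c['mtx']); v,u=np.indices(d.shape)
    P=np.stack([(u-K[0,2])/K[0,0]*d,-(v-K[1,2])/K[1,1]*d,-d],-1)
    return P@np.array(c['rotation']).T+np.array(c['origin'])
def pix(c,P):
    q=np.array(c['rotation']).T@(np.array(P)-np.array(c['origin'])); K=np.array(c['mtx'])
    return K[0,2]+K[0,0]*q[0]/-q[2], K[1,2]-K[1,1]*q[1]/-q[2]
E
python3 - <<'E'
from h import *
ims=[]
for n in('scene','top'):
    im,d,c=grab(n); save(im,n+'0.png'); np.savez(f'{n}0.npz',im=im,d=d,**{k:np.array(c[k]) for k in('mtx','origin','rotation')})
    print(n,{k:np.round(c[k],3).tolist() if k!='x' else 0 for k in('origin','mtx')})
    for t in ['header','stub1','stub2','stub3','rack','hook1','hook4','plug1_mid','plug2_mid','plug3_mid','plug4_mid','cap1_mid','cap2_mid','cap3_mid','bin_in','elbow_mid']:
        r=arm.landmark_of(t,n)
        print(t,[(np.round(w(c,x['point']),3).tolist(),[int(a) for a in pix(c,w(c,x['point']))],round(x['score'],2)) for x in r[:3]])
print(arm.get_state()['t'],arm.pinch_z, arm.get_state()['ee_rot'])
E
```

```text
scene {'origin': [1.116, 0.073, 0.864], 'mtx': [[380.383, 0.0, 284.217], [0.0, 380.383, 206.631], [0.0, 0.0, 1.0]]}Traceback (most recent call last):
  File "<stdin>", line 8, in <module>
  File "h.py", line 13, in pix
    return K[0,2]+K[0,0]*q[0]/-q[2], K[1,2]-K[1,1]*q[1]/-q[2]
                         ~^^^
IndexError: invalid index to scalar variable.
```

Run:
```python
from h import *
for n in('scene','top','wrist'): print(n,arm.get_calibration(n))
```

```text
scene {'mtx': array([[380.38272639,   0.        , 284.21705827],
       [  0.        , 380.38272639, 206.63119056],
       [  0.        ,   0.        ,   1.        ]]), 'origin': array([1.11628838, 0.07265906, 0.8640715 ]), 'rotation': array([0.63224979, 0.00949641, 1.7279816 ])}
top {'mtx': array([[394.18723365,   0.        , 277.49764696],
       [  0.        , 394.18723365, 214.19560669],
       [  0.        ,   0.        ,   1.        ]]), 'origin': array([ 0.46235106, -0.01777392,  1.18705079]), 'rotation': array([ 1.05418020e-01, -8.73151151e-04, -1.58491414e+00])}
wrist {'mtx': array([[355.02831394,   0.        , 275.47321938],
       [  0.        , 355.02831394, 213.86507121],
       [  0.        ,   0.        ,   1.        ]]), 'origin': array([0.30024983, 0.60869989, 0.38342244]), 'rotation': array([-0.26156095, -0.00240423, -1.92643647])}
```

Rotation is [roll, pitch, yaw]; no distortion given.

```bash
python3 - <<'E'
s=open('h.py').read()
s=s.replace("c=arm.get_calibration(n);","c=dict(arm.get_calibration(n)); c['rotation']=Rotation.from_euler('xyz',c['rotation']).as_matrix();").replace("import numpy as np, cv2","import numpy as np, cv2\nfrom scipy.spatial.transform import Rotation")
open('h.py','w').write(s)
E
python3 - <<'E'
from h import *
for n in('scene','top'):
    im,d,c=grab(n); save(im,n+'0.png')
    print(n)
    for t in ['header','stub1','stub2','stub3','rack','hook1','hook4','plug1_mid','plug2_mid','plug3_mid','plug4_mid','cap1_mid','cap2_mid','cap3_mid','bin_in','elbow_mid']:
        r=arm.landmark_of(t,n)
        print(t,[(np.round(w(c,x['point']),3).tolist(),[int(a) for a in pix(c,w(c,x['point']))],round(x['score'],2)) for x in r[:3]])
s=arm.get_state();print(s['t'],arm.pinch_z, s['ee_rot'],s['width'])
E
```

```text
scene
header [([0.51, -0.22, -0.0], [218, 203], 0.56)]
stub1 [([0.515, -0.226, 0.131], [208, 174], 0.89), ([0.418, -0.234, 0.133], [215, 146], 0.85), ([0.604, -0.215, 0.133], [202, 201], 0.75)]
stub2 [([0.515, -0.226, 0.131], [208, 174], 0.89), ([0.418, -0.234, 0.133], [215, 146], 0.85), ([0.604, -0.215, 0.133], [202, 201], 0.75)]
stub3 [([0.515, -0.226, 0.131], [208, 174], 0.89), ([0.418, -0.234, 0.133], [215, 146], 0.85), ([0.604, -0.215, 0.133], [202, 201], 0.75)]
rack [([0.744, 0.24, 0.005], [382, 305], 0.39)]
hook1 [([0.529, 0.382, 0.181], [462, 194], 0.84), ([0.543, 0.197, 0.19], [380, 187], 0.77), ([0.536, 0.295, 0.186], [423, 191], 0.74)]
hook4 [([0.529, 0.382, 0.181], [462, 194], 0.84), ([0.543, 0.197, 0.19], [380, 187], 0.77), ([0.536, 0.295, 0.186], [423, 191], 0.74)]
plug1_mid [([0.56, 0.109, 0.157], [339, 197], 0.58)]
plug2_mid [([0.665, -0.013, 0.045], [281, 253], 0.83), ([0.548, 0.201, 0.155], [379, 198], 0.77), ([0.512, 0.005, 0.042], [297, 204], 0.74)]
plug3_mid [([0.536, 0.292, 0.157], [419, 198], 0.76)]
plug4_mid [([0.528, 0.387, 0.16], [461, 200], 0.88)]
cap1_mid 
[... 1119 characters left out ...]
 [228, 221], 0.71), ([0.549, 0.2, 0.152], [194, 224], 0.69)]
plug2_mid [([0.548, 0.199, 0.153], [194, 224], 0.72), ([0.515, 0.004, 0.038], [269, 237], 0.62), ([0.66, -0.02, 0.045], [277, 188], 0.62)]
plug3_mid [([0.535, 0.291, 0.158], [158, 229], 0.58), ([0.506, -0.225, 0.127], [353, 238], 0.54)]
plug4_mid [([0.524, 0.382, 0.153], [124, 234], 0.7), ([0.6, -0.213, 0.115], [347, 204], 0.62)]
cap1_mid []
cap2_mid []
cap3_mid [([0.602, -0.212, 0.118], [347, 203], 0.92)]
bin_in [([0.429, 0.221, 0.002], [197, 268], 0.79)]
elbow_mid [([0.762, 0.01, 0.038], [266, 155], 0.81), ([0.603, -0.215, 0.131], [349, 202], 0.47)]
1.8 -0.0188 [-3.14156709e+00  9.18391301e-06 -3.54806276e-01] 0.08756324901146523
```

View pics/scene0.png

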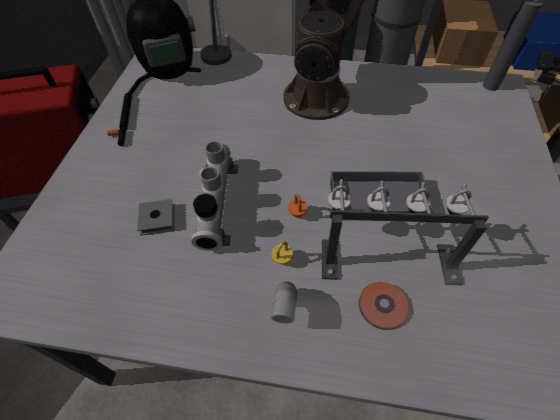

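View pics/top0.png

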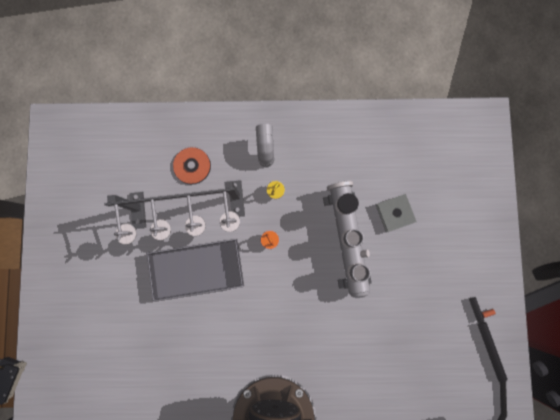

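Scene picture: header at (210,195) with bare stubs at (215,148) and (210,174), and a black cap on stub 3 at (205,206), beside the flange at (206,242). Four pale plugs hang at (340,200), (379,200), (419,200) and (461,200). The top picture agrees.

Candidates:
- **Cap:** (205,206) is the black disc on a stub. The dark flange bore at (206,242) and the helmet at (160,40) are not caps. I choose (205,206).
- **Plugs:** the four on the hooks. The orange one at (298,208) and the yellow one at (282,253) are look-alikes standing on the bench, so I leave them.

I'll set off for the cap now and check it in a close wrist crop.

Request:
drive_tool(
  targets=[
    [0.37,-0.84,0.2,0,0,0.19],
    [0.37,-0.84,0.2,0,0,0.19],
    [0.37,-0.84,0.2,0,0,0.19],
    [0.37,-0.84,0.2,0,0,0.19],
    [0.37,-0.84,0.2,0,0,0.19],
  ],
  claw=1,
  newtons=20,
)

```text
t: 2.42
eef_pos: [0.3089, 0.4638, 0.2669]
ee_rot: [-3.141, -0.0, -0.255]
force: [0.0, -0.6, -0.2]
width: 0.0873
```

Request:
drive_tool(
  targets=[
    [0.37,-0.84,0.2,0,0,0.19],
    [0.37,-0.84,0.2,0,0,0.19],
    [0.37,-0.84,0.2,0,0,0.19],
    [0.37,-0.84,0.2,0,0,0.19],
    [0.37,-0.84,0.2,0,0,0.19],
  ],
)

```text
t: 3.05
eef_pos: [0.3828, 0.2958, 0.3071]
ee_rot: [-3.141, -0.0, -0.155]
force: [0.6, 0.0, 0.2]
width: 0.088
```

Request:
drive_tool(
  targets=[
    [0.37,-0.84,0,0,0,0.19],
    [0.37,-0.84,0,0,0,0.19],
    [0.37,-0.84,0,0,0,0.19],
    [0.37,-0.84,0,0,0,0.19],
    [0.37,-0.84,0,0,0,0.19],
  ],
)

```text
t: 3.68
eef_pos: [0.4568, 0.1278, 0.3069]
ee_rot: [-3.141, -0.001, -0.055]
force: [0.9, -0.2, 0.4]
width: 0.0878
```

Request:
drive_tool(
  targets=[
    [0.37,-0.84,0,0,0,0.19],
    [0.37,-0.84,0,0,0,0.19],
    [0.37,-0.84,0,0,0,0.19],
    [0.37,-0.84,0,0,0,0.19],
    [0.37,-0.84,0,0,0,0.19],
  ],
)

```text
t: 4.3
eef_pos: [0.5309, -0.0403, 0.3068]
ee_rot: [-3.141, -0.0, 0.044]
force: [-0.2, 0.6, 0.4]
width: 0.0877
```

Request:
drive_tool(
  targets=[
    [0.1,-0.84,0,0,0,0.19],
    [0.1,-0.84,0,0,0,0.19],
    [0.1,-0.84,0,0,0,0.19],
    [0.1,-0.84,0,0,0,0.19],
    [0.1,-0.84,0,0,0,0.19],
  ],
)

```text
t: 4.92
eef_pos: [0.5505, -0.2082, 0.3067]
ee_rot: [3.142, -0.0, 0.143]
force: [0.5, 0.0, 0.6]
width: 0.0874
```

```bash
cat >> h.py <<'E'
def pts(n,ts):
    im,d,c=grab(n)
    for t in ts:
        for m in (arm.landmark_of,):
            print(n,t,[(np.round(w(c,x['point']),4).tolist(),[int(a) for a in pix(c,w(c,x['point']))],round(x['score'],2)) for x in m(t,n)[:4]])
    return im,d,c
def st():
    s=arm.get_state(); print('t',round(s['t'],2),np.round(s['eef_pos'],4),np.round(s['ee_rot'],3),np.round(s['force'],1),round(s['width'],4))
E
python3 - <<'E'
from h import *
im,d,c=pts('wrist',['stub1','cap3_mid','header']); save(im,'w1.png'); np.savez('w1',im=im,d=d,**c); st()
E
```

```text
wrist stub1 [([0.5059, -0.2302, 0.129], [290, 240], 0.9), ([0.4206, -0.2445, 0.1308], [291, 318], 0.8)]
wrist cap3_mid [([0.6045, -0.2104, 0.1151], [285, 137], 0.71), ([0.4159, -0.2454, 0.1272], [291, 320], 0.25)]
wrist header [([0.5097, -0.228, 0.0009], [285, 205], 0.9)]
t 5.12 [ 0.5503 -0.2076  0.3063] [-3.141  0.     0.141] [-0.1 -0.4  0.4] 0.0872
```

View pics/w1.png

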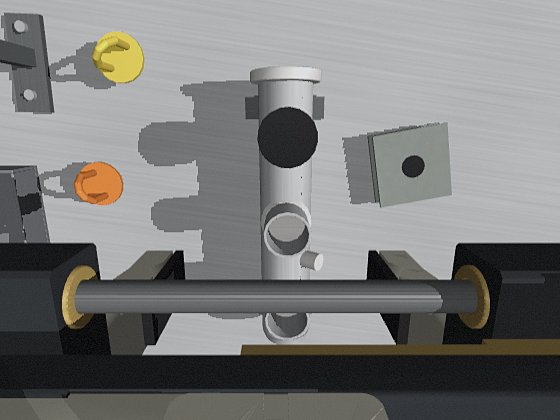

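The wrist picture shows the black cap on stub 3 at (287,137), the bare stubs at (288,232) and (290,325), and a small side nipple at (313,261). I'll fit circles from depth.

```bash
cat >> h.py <<'E'
from scipy.optimize import least_squares
def circ(P,p0,z0,z1,r,rr=0.04):
    """outline circle of known radius r around points with z0<z<z1 near p0"""
    m=(P[...,2]>z0)&(P[...,2]<z1)&(np.hypot(P[...,0]-p0[0],P[...,1]-p0[1])<rr)
    Q=P[m]
    if len(Q)<20: return None
    h=cv2.convexHull(Q[:,:2].astype(np.float32))[:,0].astype(float)
    f=least_squares(lambda c:np.hypot(h[:,0]-c[0],h[:,1]-c[1])-r,Q[:,:2].mean(0),loss='soft_l1',f_scale=0.001)
    return np.round(f.x,4),round(np.median(Q[:,2]),4),len(Q),round(float(np.sqrt(np.mean(f.fun**2))),4)
E
python3 - <<'E'
from h import *
f=np.load('w1.npz'); P=cloud(f['d'],f)
print('cap3',circ(P,(.604,-.211),.125,.14,.028))
print('s2',circ(P,(.508,-.227),.124,.135,.024,.032)); print('s1',circ(P,(.418,-.24),.124,.135,.024,.032))
E
```

```text
cap3 (array([ 0.6051, -0.2116]), np.float64(0.1324), 2926, 0.0004)
s2 (array([ 0.5114, -0.2257]), np.float64(0.129), 531, 0.0002)
s1 (array([ 0.4176, -0.2399]), np.float64(0.1288), 307, 0.0006)
```

Request:
drive_tool(
  targets=[
    [0.7,-0.05,-0.2,0,0,0],
    [0.67,-0.05,-0.6,0,0,0],
    [0,0,-0.9,0,0,0],
    [0,0,-0.9,0,0,0],
    [0,0,-0.6,0,0,0],
  ],
)

```text
t: 5.75
eef_pos: [0.6048, -0.2098, 0.1769]
ee_rot: [-3.141, 0.001, 0.143]
force: [0.2, -0.1, 0.2]
width: 0.0875
```

Request:
drive_tool(
  targets=[
    [0,0,-0.6,0,0,0],
    [0,0,-0.6,0,0,0],
    [0,0,-0.4,0,0,0],
    [0,0,-0.3,0,0,0],
    [0,0,0,0,0,0],
  ],
)

```text
t: 6.38
eef_pos: [0.605, -0.2108, 0.102]
ee_rot: [-3.141, 0.001, 0.143]
force: [-0.6, 0.2, 0.5]
width: 0.0878
```

Request:
drive_tool(
  targets=[
    [0,0,0,0,0,0],
    [0,0,0,0,0,0],
    [0,0,0,0,0,0],
    [0,0,0,0,0,0],
  ],
  claw=0.5,
  newtons=10,
)

```text
t: 6.88
eef_pos: [0.6055, -0.2111, 0.1029]
ee_rot: [3.141, -0.001, 0.143]
force: [-0.2, 0.6, 1.1]
width: 0.0579
```

Request:
drive_tool(
  targets=[
    [0,0,0,0,0,0],
    [0,0,0,0,0,0],
    [0,0,0.3,0,0,0],
    [0,0,0.6,0,0,0],
    [0,0,0.8,0,0,0],
  ],
)

```text
t: 7.5
eef_pos: [0.6048, -0.211, 0.1711]
ee_rot: [-3.141, 0.002, 0.143]
force: [0.3, 0.1, -1.1]
width: 0.0575
```

Request:
drive_tool(
  targets=[
    [0,0.2,0.9,0,0,0],
    [-0.5,0.5,0.9,0,0,0],
    [-0.5,0.9,0.2,0,0,0],
    [-0.5,0.95,0,0,0,0],
    [-0.5,0.95,0,0,0,0],
  ],
)

```text
t: 8.12
eef_pos: [0.5245, -0.0701, 0.2514]
ee_rot: [-3.141, -0.001, 0.142]
force: [1.1, 1.0, 0.1]
width: 0.0577
```

Request:
drive_tool(
  targets=[
    [-0.5,0.9,0,0,0,0],
    [-0.5,0.9,0,0,0,0],
    [-0.5,0.9,0,0,0,0],
    [-0.5,0.9,0,0,0,0],
    [-0.5,0.9,0,0,0,0],
  ],
)

```text
t: 8.75
eef_pos: [0.4245, 0.1099, 0.2513]
ee_rot: [-3.141, -0.001, 0.143]
force: [0.5, 0.1, -0.2]
width: 0.0576
```

Run:
```python
from h import *
st(); pts('top',['bin_in','cap3_mid']); pts('scene',['bin_in']); pts('wrist',['bin_in'])
```

```text
t 8.75 [0.4245 0.1099 0.2513] [-3.141e+00 -1.000e-03  1.430e-01] [ 0.5  0.1 -0.2] 0.0576
top bin_in []
top cap3_mid []
scene bin_in [([0.5516, 0.1038, 0.186], [338, 186], 0.48)]
wrist bin_in [([0.4323, 0.2199, 0.003], [179, 161], 0.73), ([0.5559, 0.1096, 0.1494], [302, 26], 0.16)]
```

Request:
drive_tool(
  targets=[
    [-0.1,0.6,0,0,0,0],
    [-0.2,0.8,0,0,0,0],
    [-0.2,0.8,-0.6,0,0,0],
    [0,0.1,-0.9,0,0,0],
    [0,0,-0.9,0,0,0],
  ],
)

```text
t: 9.72
eef_pos: [0.4058, 0.2008, 0.1536]
ee_rot: [-3.141, -0.0, 0.142]
force: [0.2, 0.3, -0.1]
width: 0.0571
```

Request:
drive_tool(
  targets=[
    [0,0,-0.9,0,0,0],
    [0,0,-0.9,0,0,0],
    [0,0,-0.6,0,0,0],
    [0,0,-0.5,0,0,0],
    [0,0,0,0,0,0],
  ],
)

```text
t: 10.35
eef_pos: [0.4051, 0.1993, 0.0373]
ee_rot: [3.139, 0.003, 0.141]
force: [-0.1, -0.4, 0.5]
width: 0.0578
```

Request:
drive_tool(
  targets=[
    [0,0,0,0,0,0],
    [0,0,0,0,0,0],
    [0,0,0,0,0,0],
  ],
  claw=0.95,
)

```text
t: 10.72
eef_pos: [0.4057, 0.2013, 0.0393]
ee_rot: [-3.141, -0.001, 0.143]
force: [0.5, 1.0, -0.6]
width: 0.0806
```

Request:
drive_tool(
  targets=[
    [0,0,0.9,0,0,0],
    [0,0,0.9,0,0,0],
    [0,0,0.9,0,0,0],
    [0,0,0.9,0,0,0],
    [0,0,0.9,0,0,0],
  ],
)

```text
t: 11.35
eef_pos: [0.4051, 0.2008, 0.2204]
ee_rot: [-3.141, -0.001, 0.143]
force: [1.0, 0.4, 0.0]
width: 0.0832
```

Run:
```python
from h import *
st(); im,d,c=pts('wrist',['bin_in','cap3_mid','plug1_mid','hook1']); save(im,'w2.png')
```

```text
t 11.35 [0.4051 0.2008 0.2204] [-3.141e+00 -1.000e-03  1.430e-01] [1.  0.4 0. ] 0.0832
wrist bin_in [([0.4345, 0.2193, 0.0026], [261, 156], 0.57)]
wrist cap3_mid [([0.4049, 0.2025, 0.0108], [273, 187], 0.85)]
wrist plug1_mid []
wrist hook1 [([0.403, 0.2041, 0.012], [271, 189], 0.43)]
```

View pics/w2.png

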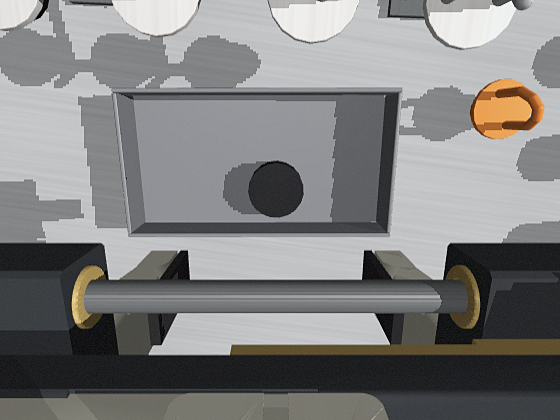

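The cap lies in the bin at (276,188). Next I'll measure the plugs on the rack.

Request:
drive_tool(
  targets=[
    [0,0,0.7,0,0,0],
    [0.4,0,0.7,0,0,0],
    [0.4,0,0.7,0,0,0],
    [0.4,0,0.6,0,0,0],
    [0.4,0,0,0,0,0],
  ],
  claw=0.7,
)

```text
t: 12.22
eef_pos: [0.4703, 0.2012, 0.3273]
ee_rot: [-3.141, -0.001, 0.143]
force: [-1.1, -0.4, 0.2]
width: 0.0613
```

Run:
```python
from h import *
st(); im,d,c=pts('wrist',['plug1_mid','plug2_mid','plug3_mid','hook1']); save(im,'w3.png'); np.savez('w3',im=im,d=d,**c)
P=cloud(d,c)
for p in [(.555,.108),(.547,.2),(.535,.292),(.526,.384)]:
    print(p,'plate',circ(P,p,.136,.15,.027,.04))
    m=(P[...,2]>.190)&(P[...,2]<.2005)&(np.hypot(P[...,0]-p[0],P[...,1]-p[1])<.03); Q=P[m]
    if len(Q)>5: print('  arch',len(Q),Q.mean(0).round(4),Q[:,:2].std(0).round(4), 'dir',np.round(np.linalg.eigh(np.cov(Q[:,:2].T))[1][:,1],3))
```

```text
t 12.22 [0.4703 0.2012 0.3273] [-3.141e+00 -1.000e-03  1.430e-01] [-1.1 -0.4  0.2] 0.0613
wrist plug1_mid [([0.5565, 0.1078, 0.1543], [391, 116], 0.78)]
wrist plug2_mid [([0.6629, -0.0154, 0.0439], [488, 37], 0.91), ([0.5463, 0.1926, 0.1569], [296, 114], 0.79), ([0.514, 0.0059, 0.0451], [436, 164], 0.58)]
wrist plug3_mid [([0.538, 0.2884, 0.1546], [189, 108], 0.71), ([0.5536, 0.1071, 0.1874], [404, 120], 0.47)]
wrist hook1 [([0.5517, 0.1099, 0.1854], [400, 121], 0.9), ([0.5275, 0.3816, 0.1869], [62, 103], 0.82), ([0.5441, 0.1989, 0.1864], [291, 115], 0.64), ([0.5324, 0.2911, 0.1855], [176, 113], 0.63)]
(0.555, 0.108) plate (array([0.5581, 0.1077]), np.float64(0.1479), 1943, 0.0003)
  arch 711 [0.5608 0.1092 0.194 ] [0.0121 0.0046] dir [-0.997 -0.082]
(0.547, 0.2) plate (array([0.5487, 0.1991]), np.float64(0.1478), 1890, 0.0004)
  arch 723 [0.5519 0.1996 0.194 ] [0.0126 0.0047] dir [-0.994 -0.107]
(0.535, 0.292) plate (array([0.5389, 0.2906]), np.float64(0.1477), 1915, 0.0003)
  arch 677 [0.5411 0.29   0.194 ] [0.0118 0.0048] dir [-0.993 -0.121]
(0.526, 0.384) plate (array([0.5292, 0.3817]), np.float64(0.1475), 2271, 0.0006)
  arch 726 [0.5313 0.3806 0.1938] [0.0121 0.0045] dir [-0.99  -0.138]
```

View pics/w3.png

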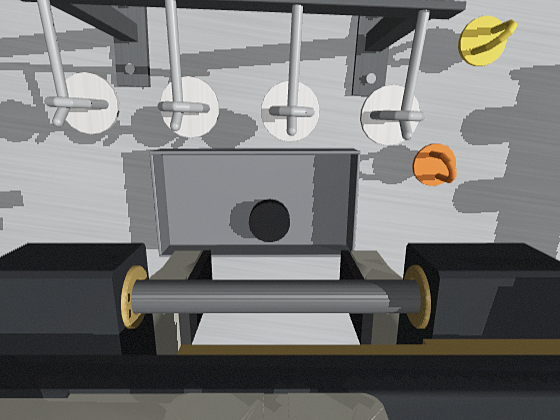

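Four plugs hang on the hooks, with plates at (390,115), (290,110), (190,107) and (85,105). The orange at (435,163) and the yellow at (485,42) stand on the bench. I take the rightmost one first.

Request:
drive_tool(
  targets=[
    [0.8,-0.8,0,0,0,-0.36],
    [0.8,-0.8,0,0,0,0],
    [0.59,-0.73,-0.4,0,0,0],
    [0,0,-0.7,0,0,0],
    [0,0,-0.7,0,0,0],
  ],
)

```text
t: 13.1
eef_pos: [0.5564, 0.1072, 0.2531]
ee_rot: [3.142, 0.001, 0.104]
force: [0.2, -0.0, -0.2]
width: 0.0612
```

Request:
drive_tool(
  targets=[
    [0,0,-0.8,0,0,0],
    [0,0,-0.7,0,0,0],
    [0,0,-0.6,0,0,0],
    [0,0,-0.38,0,0,0],
    [0,0,0,0,0,0],
  ],
)

```text
t: 13.72
eef_pos: [0.5561, 0.1075, 0.1544]
ee_rot: [3.141, 0.002, 0.105]
force: [0.6, 1.1, 0.6]
width: 0.0613
```

Request:
drive_tool(
  targets=[
    [0,0,0,0,0,0],
    [0,0,0,0,0,0],
    [0,0,0,0,0,0],
    [0,0,0,0,0,0],
    [0,0,0,0,0,0],
  ],
  claw=0.3,
  newtons=30,
)

```text
t: 14.35
eef_pos: [0.5572, 0.1079, 0.1559]
ee_rot: [-3.141, -0.001, 0.105]
force: [0.0, 2.1, 4.2]
width: 0.0371
```

Request:
drive_tool(
  targets=[
    [0,0,0.2,0,0,0],
    [0,0,0.35,0,0,0],
    [-0.4,-0.04,0,0,0,0],
    [-0.8,-0.08,0,0,0,0],
    [-0.8,-0.08,0,0,0,0],
  ],
)

```text
t: 14.98
eef_pos: [0.475, 0.0992, 0.177]
ee_rot: [3.142, 0.001, 0.104]
force: [1.0, -0.4, -1.4]
width: 0.037
```

Request:
drive_tool(
  targets=[
    [-0.2,-0.8,0.6,0,0,0],
    [0,-0.9,0.7,0,0,0],
    [0,-0.9,0.7,0,0,0],
    [0,-0.9,0,0,0,0],
    [0,-0.9,0,0,0,0],
  ],
)

```text
t: 15.6
eef_pos: [0.4678, -0.0772, 0.2578]
ee_rot: [-3.141, -0.001, 0.105]
force: [0.3, 0.5, -1.8]
width: 0.0372
```

Run:
```python
from h import *
st(); im,d,c=pts('wrist',['stub1','plug1_mid']); save(im,'w4.png')
P=cloud(d,c)
for n,p in zip('321',[(.605,-.2116),(.5114,-.2257),(.4176,-.24)]): print('s'+n,circ(P,p,.122,.136,.024,.034))
im,d,c=grab('top');P=cloud(d,c)
for n,p in zip('321',[(.605,-.2116),(.5114,-.2257),(.4176,-.24)]): print('top s'+n,circ(P,p,.122,.136,.024,.034))
```

```text
t 15.6 [ 0.4678 -0.0772  0.2578] [-3.141e+00 -1.000e-03  1.050e-01] [ 0.3  0.5 -1.8] 0.0372
wrist stub1 [([0.6075, -0.2084, 0.13], [472, 41], 0.88), ([0.5067, -0.226, 0.13], [462, 178], 0.83), ([0.4046, 0.2022, 0.0118], [32, 210], 0.55)]
wrist plug1_mid [([0.4655, -0.0784, 0.2528], [277, 270], 0.85)]
s3 (array([ 0.6048, -0.2114]), np.float64(0.1287), 1470, 0.0003)
s2 (array([ 0.511 , -0.2255]), np.float64(0.1288), 1118, 0.0004)
s1 None
top s3 (array([ 0.6017, -0.2114]), np.float64(0.1283), 67, 0.0009)
top s2 (array([ 0.5073, -0.2245]), np.float64(0.1287), 20, 0.001)
top s1 (array([ 0.4141, -0.239 ]), np.float64(0.1278), 42, 0.0008)
```

View pics/w4.png

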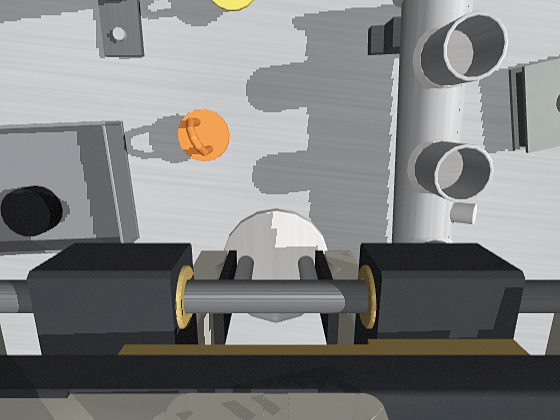

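The plug is held, with its plate at (275,265). Stub 3 is at (470,50) and stub 2 at (460,170), both open. I'll measure the offset and tilt of the held plate.

```bash
cat >> h.py <<'E'
def plate(d,c,s):
    """held plug's plate in the wrist view: centre and tilt relative to TCP"""
    P=cloud(d,c); e=np.array(s['eef_pos'])
    m=(abs(P[...,2]-(e[2]-.008))<.010)&(np.hypot(P[...,0]-e[0],P[...,1]-e[1])<.035)&(d>0)
    deep=cv2.dilate((d>d[m].max()+.05).astype(np.uint8),np.ones((3,3)))>0
    E=P[m&deep]; E=E[:,:2]
    f=least_squares(lambda q:np.hypot(E[:,0]-q[0],E[:,1]-q[1])-.027,e[:2],loss='soft_l1',f_scale=.0007)
    Q=P[m]; Q=Q[np.hypot(Q[:,0]-f.x[0],Q[:,1]-f.x[1])<.025]
    zc=np.median(Q[:,2]); Q=Q[abs(Q[:,2]-zc)<.004]
    A=np.c_[Q[:,:2]-f.x,np.ones(len(Q))]; k=np.linalg.lstsq(A,Q[:,2],rcond=None)[0]
    print('plate',f.x.round(4),'off',(f.x-e[:2]).round(4),'rms',np.sqrt(np.mean(f.fun**2)).round(4),len(E),'slope dz/dx,dy',k[:2].round(3),'z-tcp',round(k[2]-e[2],4))
    return f.x
E
python3 - <<'E'
from h import *
s=arm.get_state(); im,d,c=grab('wrist'); plate(d,c,s)
E
```

```text
plate [ 0.4682 -0.0767] off [0.0002 0.    ] rms 0.0003 186 slope dz/dx,dy [ 0.007 -0.   ] z-tcp -0.0083
```

Request:
drive_tool(
  targets=[
    [0.7,-0.7,0,0,0,0],
    [0.8,-0.8,0,0,0,0],
    [0.8,-0.8,0,0,0,0],
    [0.7,-0.7,0,0,0,0],
    [0.43,-0.36,0,0,0,0],
  ],
)

```text
t: 16.48
eef_pos: [0.6072, -0.2107, 0.2564]
ee_rot: [-3.141, 0.001, 0.105]
force: [-0.9, 0.4, -1.9]
width: 0.0367
```

Request:
drive_tool(
  targets=[
    [0,0,-0.5,0,0,0],
    [0,0,-0.7,0,0,0],
    [0,0,-0.5,0,0,0],
    [0,0,-0.2,0,0,0],
    [0,0,0,0,0,0],
  ],
)

```text
t: 17.1
eef_pos: [0.6061, -0.21, 0.1812]
ee_rot: [-3.142, 0.001, 0.106]
force: [-1.1, -0.5, -1.4]
width: 0.037
```

Run:
```python
from h import *
st(); s=arm.get_state(); im,d,c=grab('wrist'); plate(d,c,s); P=cloud(d,c)
print(circ(P,(.511,-.2255),.122,.136,.024,.034))
```

```text
t 17.1 [ 0.6061 -0.21    0.1812] [-3.142e+00  1.000e-03  1.060e-01] [-1.1 -0.5 -1.4] 0.037
plate [ 0.6063 -0.2099] off [0.0002 0.0001] rms 0.0003 149 slope dz/dx,dy [ 0.007 -0.   ] z-tcp -0.0083
(array([ 0.5116, -0.2255]), np.float64(0.127), 409, 0.0003)
```

Request:
drive_tool(
  targets=[
    [-0.02,-0.02,0,0,0,0],
    [0,0,-0.1,0,0,0],
    [0,0,-0.1,0,0,0],
    [0,0,-0.1,0,0,0],
    [0,0,-0.1,0,0,0],
  ],
)

```text
t: 17.77
eef_pos: [0.6052, -0.2115, 0.1649]
ee_rot: [-3.142, 0.0, 0.105]
force: [0.3, -0.5, -1.6]
width: 0.0368
```

Entering without resistance, so I continue down.

Request:
drive_tool(
  targets=[
    [0,0,-0.1,0,0,0],
    [0,0,-0.1,0,0,0],
    [0,0,-0.1,0,0,0],
    [0,0,-0.1,0,0,0],
    [0,0,0,0,0,0],
  ],
)

```text
t: 18.4
eef_pos: [0.6051, -0.2114, 0.1489]
ee_rot: [-3.141, 0.001, 0.105]
force: [0.4, -0.2, -2.5]
width: 0.037
```

Request:
drive_tool(
  targets=[
    [0,0,-0.1,0,0,0],
    [0,0,-0.05,0,0,0],
    [0,0,-0.05,0,0,0],
    [0,0,0,0,0,0],
  ],
)

```text
t: 18.9
eef_pos: [0.6056, -0.2115, 0.1436]
ee_rot: [3.141, -0.001, 0.106]
force: [-5.5, 3.1, 11.6]
width: 0.0369
```

Request:
drive_tool(
  targets=[
    [0,0,0.03,0,0,0],
    [0,0,0.02,0,0,0],
    [0,0,0,0,0,0],
    [0,0,0,0,0,0],
  ],
  claw=0.65,
)

```text
t: 19.4
eef_pos: [0.6052, -0.2115, 0.1431]
ee_rot: [-3.142, 0.0, 0.105]
force: [-0.1, 0.2, -0.2]
width: 0.0571
```

Request:
drive_tool(
  targets=[
    [0,0,0.4,0,0,0],
    [0,0,0.7,0,0,0],
    [0,0,0.8,0,0,0],
    [0,0,0.8,0,0,0],
    [-0.5,0.2,0.2,0,0,0],
  ],
)

```text
t: 20.02
eef_pos: [0.5869, -0.204, 0.2627]
ee_rot: [3.14, -0.004, 0.105]
force: [-0.7, 0.0, -0.8]
width: 0.0575
```

```bash
cat >> h.py <<'E'
def seated(P,p):
    m=(P[...,2]>.12)&(P[...,2]<.15)&(np.hypot(P[...,0]-p[0],P[...,1]-p[1])<.024); Q=P[m]
    A=np.c_[Q[:,:2]-np.array(p),np.ones(len(Q))]; k=np.linalg.lstsq(A,Q[:,2],rcond=None)[0]
    print('seated',circ(P,p,.126,.145,.027,.034),'slope,z',k.round(4),len(Q))
E
python3 - <<'E'
from h import *
st(); im,d,c=grab('wrist'); P=cloud(d,c); seated(P,(.605,-.2115)); print(circ(P,(.511,-.2255),.122,.136,.024,.034)); save(im,'w5.png')
E
```

```text
t 20.02 [ 0.5869 -0.204   0.2627] [ 3.14  -0.004  0.105] [-0.7  0.  -0.8] 0.0575
seated (array([ 0.6062, -0.2114]), np.float64(0.1354), 2677, 0.0004) slope,z [ 0.0035 -0.0024  0.1357] 2032
(array([ 0.5114, -0.2254]), np.float64(0.1284), 307, 0.0002)
```

View pics/w5.png

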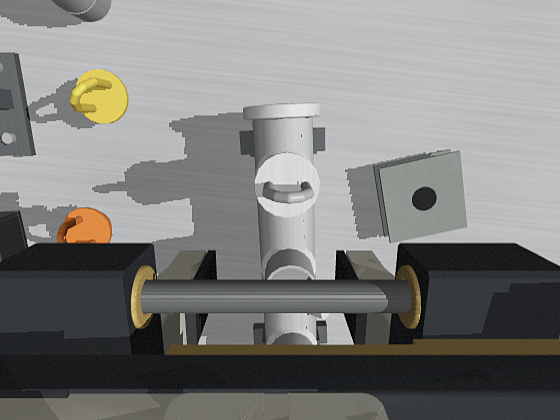

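The plug sits level on stub 3 at (288,185), held by the plate on the rim. Next plug.

Request:
drive_tool(
  targets=[
    [-0.1,0.9,0.1,0,0,0],
    [-0.1,1,0.1,0,0,0],
    [-0.1,1,0,0,0,0],
    [-0.1,1,0,0,0,0],
    [-0.1,1,0,0,0,0],
  ],
)

```text
t: 20.7
eef_pos: [0.5652, -0.0063, 0.2685]
ee_rot: [-3.142, -0.001, 0.105]
force: [0.6, -0.0, 0.5]
width: 0.057
```

Request:
drive_tool(
  targets=[
    [-0.1,1,0,0,0,0],
    [-0.1,1,0,0,0,0],
    [-0.1,1,0,0,0,0],
    [-0.1,1,0,0,0,0],
    [-0.06,1,0,0,0,0],
  ],
)

```text
t: 21.32
eef_pos: [0.5467, 0.1938, 0.2686]
ee_rot: [-3.141, -0.001, 0.105]
force: [0.8, -0.4, -0.6]
width: 0.0566
```

Run:
```python
from h import *
st(); im,d,c=grab('wrist'); P=cloud(d,c); print(circ(P,(.5487,.1991),.138,.156,.027,.034),circ(P,(.5389,.2906),.138,.156,.027,.034))
```

```text
t 21.32 [0.5467 0.1938 0.2686] [-3.141e+00 -1.000e-03  1.050e-01] [ 0.8 -0.4 -0.6] 0.0566
(array([0.5485, 0.1994]), np.float64(0.1478), 1993, 0.0004) (array([0.5391, 0.2906]), np.float64(0.1476), 2340, 0.0003)
```

Request:
drive_tool(
  targets=[
    [0.05,0.14,-0.3,0,0,0],
    [0,0,-0.8,0,0,0],
    [0,0,-0.8,0,0,0],
    [0,0,-0.6,0,0,0],
    [0,0,-0.32,0,0,0],
  ],
)

```text
t: 22.0
eef_pos: [0.5484, 0.197, 0.1531]
ee_rot: [3.141, 0.002, 0.104]
force: [-0.0, -0.3, 0.5]
width: 0.0573
```

Request:
drive_tool(
  targets=[
    [0,0,0,0,0,0],
    [0,0,0,0,0,0],
    [0,0,0,0,0,0],
    [0,0,0,0,0,0],
    [0,0,0,0,0,0],
  ],
  claw=0.3,
  newtons=30,
)

```text
t: 22.62
eef_pos: [0.5495, 0.1985, 0.1555]
ee_rot: [-3.141, -0.002, 0.105]
force: [0.8, 1.4, 3.9]
width: 0.0374
```

Request:
drive_tool(
  targets=[
    [0,0,0.2,0,0,0],
    [0,0,0.35,0,0,0],
    [-0.4,-0.04,0,0,0,0],
    [-0.8,-0.08,0,0,0,0],
    [-0.8,-0.08,0,0,0,0],
  ],
)

```text
t: 23.25
eef_pos: [0.467, 0.1895, 0.1762]
ee_rot: [3.141, 0.001, 0.104]
force: [-1.0, 0.4, -1.8]
width: 0.0371
```

Request:
drive_tool(
  targets=[
    [-0.2,-0.4,0.7,0,0,0],
    [0,-0.8,0.8,0,0,0],
    [0,-0.9,0.8,0,0,0],
    [0,-1,0,0,0,0],
    [0,-1,0,0,0,0],
  ],
)

```text
t: 23.88
eef_pos: [0.4597, 0.0251, 0.2689]
ee_rot: [-3.141, -0.001, 0.105]
force: [0.7, -0.1, -1.8]
width: 0.0371
```

Request:
drive_tool(
  targets=[
    [-0.2,-0.9,0,0,0,0],
    [-0.2,-0.9,0,0,0,0],
    [-0.2,-0.9,0,0,0,0],
  ],
)

```text
t: 24.25
eef_pos: [0.4353, -0.0828, 0.2684]
ee_rot: [-3.141, 0.0, 0.105]
force: [1.0, -0.1, -1.6]
width: 0.0369
```

Run:
```python
from h import *
st(); s=arm.get_state(); im,d,c=grab('wrist'); plate(d,c,s); P=cloud(d,c); seated(P,(.605,-.2115))
for p in [(.511,-.2255),(.4176,-.24)]: print(circ(P,p,.122,.136,.024,.034))
arm.grab_frame('wrist'); pts('wrist',['stub1','bin_in'])
```

```text
t 24.25 [ 0.4353 -0.0828  0.2684] [-3.141  0.     0.105] [ 1.  -0.1 -1.6] 0.0369
plate [ 0.4337 -0.0832] off [-0.0017 -0.0004] rms 0.0003 175 slope dz/dx,dy [ 0.008 -0.012] z-tcp -0.0076
seated (array([ 0.6061, -0.2112]), np.float64(0.1356), 2210, 0.0003) slope,z [ 0.063  -0.0804  0.1357] 1837
(array([ 0.5109, -0.2255]), np.float64(0.1288), 1097, 0.0002)
(array([ 0.4173, -0.2393]), np.float64(0.1286), 510, 0.0008)
wrist stub1 [([0.5072, -0.2312, 0.1296], [463, 134], 0.9), ([0.4169, -0.2441, 0.1309], [454, 241], 0.82)]
wrist bin_in [([0.4309, 0.2226, 0.0031], [16, 156], 0.73)]
```

Request:
drive_tool(
  targets=[
    [0.4,-0.8,0,0,0,0],
    [0.5,-0.9,0,0,0,0],
    [0.5,-0.9,0,0,0,0],
    [0.53,-0.96,0,0,0,0],
    [0,0,-0.4,0,0,0],
  ],
)

```text
t: 25.12
eef_pos: [0.516, -0.2254, 0.2522]
ee_rot: [3.141, -0.001, 0.104]
force: [-0.8, -0.3, -1.7]
width: 0.0371
```

Request:
drive_tool(
  targets=[
    [0,0,-0.6,0,0,0],
    [0,0,-0.6,0,0,0],
    [0,0,-0.45,0,0,0],
    [0,0,-0.1,0,0,0],
    [0,0,0,0,0,0],
  ],
)

```text
t: 25.75
eef_pos: [0.5143, -0.2236, 0.1827]
ee_rot: [3.142, 0.0, 0.106]
force: [0.9, 0.3, -1.2]
width: 0.0371
```

Request:
drive_tool(
  targets=[
    [0,0,0,0,0,0],
  ],
)

```text
t: 25.88
eef_pos: [0.5147, -0.224, 0.1835]
ee_rot: [3.141, -0.001, 0.105]
force: [0.3, 0.6, -2.0]
width: 0.0373
```

Run:
```python
from h import *
st(); s=arm.get_state(); im,d,c=grab('wrist'); plate(d,c,s); P=cloud(d,c); seated(P,(.605,-.2115))
```

```text
t 25.88 [ 0.5147 -0.224   0.1835] [ 3.141e+00 -1.000e-03  1.050e-01] [ 0.3  0.6 -2. ] 0.0373
plate [ 0.513  -0.2244] off [-0.0017 -0.0004] rms 0.0003 140 slope dz/dx,dy [ 0.013 -0.01 ] z-tcp -0.0076
seated (array([ 0.606 , -0.2113]), np.float64(0.1355), 6325, 0.0003) slope,z [ 1.000e-04 -1.200e-03  1.356e-01] 4831
```

Request:
drive_tool(
  targets=[
    [-0.03,-0.02,0,0,0,0],
    [0,0,-0.1,0,0,0],
    [0,0,-0.1,0,0,0],
    [0,0,-0.1,0,0,0],
    [0,0,0,0,0,0],
  ],
)

```text
t: 26.55
eef_pos: [0.5126, -0.2251, 0.17]
ee_rot: [-3.141, 0.001, 0.105]
force: [0.3, -0.3, -1.4]
width: 0.0372
```

Run:
```python
from h import *
st(); s=arm.get_state(); im,d,c=grab('wrist'); plate(d,c,s)
```

```text
t 26.55 [ 0.5126 -0.2251  0.17  ] [-3.141e+00  1.000e-03  1.050e-01] [ 0.3 -0.3 -1.4] 0.0372
plate [ 0.5109 -0.2254] off [-0.0017 -0.0004] rms 0.0003 119 slope dz/dx,dy [ 0.008 -0.012] z-tcp -0.0076
```

Centred on the stub. Going down.

Request:
drive_tool(
  targets=[
    [0,0,-0.1,0,0,0],
    [0,0,-0.12,0,0,0],
    [0,0,-0.12,0,0,0],
    [0,0,-0.12,0,0,0],
    [0,0,0,0,0,0],
  ],
)

```text
t: 27.22
eef_pos: [0.5126, -0.225, 0.1516]
ee_rot: [-3.141, 0.001, 0.105]
force: [0.6, -0.4, -2.0]
width: 0.037
```

Request:
drive_tool(
  targets=[
    [0,0,-0.1,0,0,0],
    [0,0,-0.1,0,0,0],
    [0,0,-0.05,0,0,0],
    [0,0,0,0,0,0],
  ],
)

```text
t: 27.72
eef_pos: [0.5132, -0.2251, 0.1431]
ee_rot: [3.141, -0.001, 0.105]
force: [-1.9, 1.5, 6.9]
width: 0.0367
```

Request:
drive_tool(
  targets=[
    [0,0,-0.04,0,0,0],
    [0,0,0,0,0,0],
  ],
)

```text
t: 27.98
eef_pos: [0.5133, -0.2252, 0.1429]
ee_rot: [3.141, -0.002, 0.106]
force: [-5.4, 5.1, 16.3]
width: 0.0371
```

Request:
drive_tool(
  targets=[
    [0,0,0.04,0,0,0],
    [0,0,0.03,0,0,0],
    [0,0,0,0,0,0],
    [0,0,0,0,0,0],
  ],
  claw=0.65,
)

```text
t: 28.48
eef_pos: [0.5129, -0.2251, 0.1431]
ee_rot: [-3.142, 0.0, 0.105]
force: [0.8, -0.6, 0.1]
width: 0.0567
```

Request:
drive_tool(
  targets=[
    [0,0,0.4,0,0,0],
    [0,0,0.8,0,0,0],
    [0,0,0.9,0,0,0],
    [0,0,0.9,0,0,0],
    [-0.7,0.2,0.1,0,0,0],
  ],
)

```text
t: 29.1
eef_pos: [0.487, -0.2177, 0.271]
ee_rot: [3.14, -0.005, 0.105]
force: [-1.1, 1.4, -0.1]
width: 0.0567
```

Run:
```python
from h import *
st(); im,d,c=grab('wrist'); P=cloud(d,c); seated(P,(.605,-.2115)); seated(P,(.511,-.2255)); print(circ(P,(.4175,-.24),.122,.136,.024,.034))
```

```text
t 29.1 [ 0.487  -0.2177  0.271 ] [ 3.14  -0.005  0.105] [-1.1  1.4 -0.1] 0.0567
seated (array([ 0.606 , -0.2117]), np.float64(0.1355), 3312, 0.0003) slope,z [ 0.0026 -0.0029  0.1357] 2539
seated (array([ 0.5119, -0.2257]), np.float64(0.1355), 2591, 0.0004) slope,z [ 0.0015 -0.0023  0.1356] 1981
(array([ 0.4175, -0.2398]), np.float64(0.1287), 352, 0.0008)
```

Both are level at the same height. Third plug.

Request:
drive_tool(
  targets=[
    [0.1,0.9,0,0,0,0],
    [0.1,1,0,0,0,0],
    [0.1,1,0,0,0,0],
    [0.1,1,0,0,0,0],
    [0.1,1,0,0,0,0],
  ],
)

```text
t: 29.78
eef_pos: [0.505, -0.0198, 0.2685]
ee_rot: [-3.142, -0.001, 0.105]
force: [-0.3, -1.0, 0.5]
width: 0.057
```

Request:
drive_tool(
  targets=[
    [0.1,1,0,0,0,0],
    [0.1,1,0,0,0,0],
    [0.1,1,0,0,0,0],
    [0.1,1,0,0,0,0],
    [0.1,1,0,0,0,0],
  ],
)

```text
t: 30.4
eef_pos: [0.525, 0.1803, 0.2685]
ee_rot: [-3.141, -0.001, 0.105]
force: [0.5, -0.2, -0.5]
width: 0.0571
```

Request:
drive_tool(
  targets=[
    [0.1,1,0,0,0,0],
    [0.1,1,0,0,0,0],
    [0.1,0.8,0,0,0,0],
    [0,0,0,0,0,0],
  ],
)

```text
t: 30.9
eef_pos: [0.5369, 0.2928, 0.2675]
ee_rot: [3.141, 0.0, 0.107]
force: [-0.2, -0.9, -0.6]
width: 0.0572
```

Run:
```python
from h import *
st(); im,d,c=grab('wrist'); P=cloud(d,c); print(circ(P,(.5389,.2906),.138,.156,.027,.034),circ(P,(.529,.3817),.138,.156,.027,.034))
```

```text
t 30.9 [0.5369 0.2928 0.2675] [3.141 0.    0.107] [-0.2 -0.9 -0.6] 0.0572
(array([0.5389, 0.2908]), np.float64(0.1478), 1996, 0.0003) (array([0.5294, 0.382 ]), np.float64(0.1476), 2304, 0.0004)
```

Request:
drive_tool(
  targets=[
    [0.05,-0.03,-0.3,0,0,0],
    [0,0,-0.8,0,0,0],
    [0,0,-0.8,0,0,0],
    [0,0,-0.6,0,0,0],
    [0,0,-0.31,0,0,0],
  ],
)

```text
t: 31.58
eef_pos: [0.5384, 0.2882, 0.1534]
ee_rot: [3.14, 0.002, 0.104]
force: [0.2, -0.0, 0.8]
width: 0.0571
```

Request:
drive_tool(
  targets=[
    [0,0,0,0,0,0],
    [0,0,0,0,0,0],
    [0,0,0,0,0,0],
    [0,0,0,0,0,0],
    [0,0,0,0,0,0],
  ],
  claw=0.3,
  newtons=30,
)

```text
t: 32.2
eef_pos: [0.5394, 0.2902, 0.1559]
ee_rot: [-3.141, -0.002, 0.105]
force: [-0.6, 0.5, 4.2]
width: 0.0369
```

Request:
drive_tool(
  targets=[
    [0,0,0.2,0,0,0],
    [0,0,0.35,0,0,0],
    [-0.4,-0.04,0,0,0,0],
    [-0.8,-0.08,0,0,0,0],
    [-0.8,-0.08,0,0,0,0],
  ],
)

```text
t: 32.83
eef_pos: [0.4571, 0.2811, 0.1767]
ee_rot: [3.141, 0.001, 0.104]
force: [0.9, 0.6, -1.3]
width: 0.0368
```

Request:
drive_tool(
  targets=[
    [-0.2,-0.4,0.7,0,0,0],
    [-0.1,-0.8,0.8,0,0,0],
    [-0.1,-0.9,0.8,0,0,0],
    [-0.1,-1,0,0,0,0],
    [-0.1,-1,0,0,0,0],
  ],
)

```text
t: 33.45
eef_pos: [0.4336, 0.1165, 0.2693]
ee_rot: [-3.141, -0.001, 0.105]
force: [1.0, -0.3, -1.5]
width: 0.0372
```

Request:
drive_tool(
  targets=[
    [-0.1,-1,0,0,0,0],
    [-0.1,-1,0,0,0,0],
    [-0.1,-1,0,0,0,0],
    [-0.1,-1,0,0,0,0],
    [-0.1,-1,0,0,0,0],
  ],
)

```text
t: 34.08
eef_pos: [0.4135, -0.0833, 0.2689]
ee_rot: [-3.141, -0.0, 0.105]
force: [0.6, 0.4, -1.2]
width: 0.0371
```

Run:
```python
from h import *
st(); s=arm.get_state(); im,d,c=grab('wrist'); plate(d,c,s); P=cloud(d,c)
for p in [(.605,-.2115),(.511,-.2255)]: seated(P,p)
print(circ(P,(.4175,-.24),.122,.136,.024,.034)); pts('wrist',['stub1','bin_in'])
```

```text
t 34.08 [ 0.4135 -0.0833  0.2689] [-3.141 -0.     0.105] [ 0.6  0.4 -1.2] 0.0371
plate [ 0.4124 -0.0836] off [-0.0011 -0.0003] rms 0.0002 177 slope dz/dx,dy [ 0.01  -0.007] z-tcp -0.0081
seated (array([ 0.555 , -0.2099]), np.float64(0.135), 185, 0.0027) slope,z [ 0.2835 -0.5824  0.1348] 72
seated (array([ 0.5116, -0.2253]), np.float64(0.1357), 3329, 0.0003) slope,z [ 0.0105 -0.0192  0.1357] 2606
(array([ 0.4173, -0.2396]), np.float64(0.1287), 959, 0.0003)
wrist stub1 [([0.4163, -0.2455, 0.1282], [457, 216], 0.88)]
wrist bin_in [([0.433, 0.2215, 0.0012], [14, 134], 0.93)]
```

Request:
drive_tool(
  targets=[
    [0,-0.9,0,0,0,0],
    [0.05,-1,0,0,0,0],
    [0.07,-1,0,0,0,0],
    [0,-1,0,0,0,0],
    [0,0,-0.4,0,0,0],
  ],
)

```text
t: 34.9
eef_pos: [0.4204, -0.2392, 0.2531]
ee_rot: [3.141, -0.001, 0.103]
force: [-0.3, -0.3, -1.7]
width: 0.037
```

Request:
drive_tool(
  targets=[
    [0,0,-0.6,0,0,0],
    [0,0,-0.6,0,0,0],
    [0,0,-0.45,0,0,0],
    [0,0,-0.15,0,0,0],
    [0,0,0,0,0,0],
  ],
)

```text
t: 35.52
eef_pos: [0.4198, -0.2375, 0.1809]
ee_rot: [-3.141, 0.0, 0.106]
force: [0.1, -0.2, -2.1]
width: 0.0371
```

Request:
drive_tool(
  targets=[
    [0,0,0,0,0,0],
    [0,0,0,0,0,0],
    [0,0,0,0,0,0],
    [0,0,0,0,0,0],
  ],
)

```text
t: 36.02
eef_pos: [0.4197, -0.2384, 0.1811]
ee_rot: [3.142, -0.0, 0.105]
force: [-0.2, -0.0, -2.6]
width: 0.0373
```

Run:
```python
from h import *
st(); s=arm.get_state(); im,d,c=grab('wrist'); plate(d,c,s); P=cloud(d,c)
for p in [(.605,-.2115),(.511,-.2255)]: seated(P,p)
```

```text
t 36.02 [ 0.4197 -0.2384  0.1811] [ 3.142 -0.     0.105] [-0.2 -0.  -2.6] 0.0373
plate [ 0.4185 -0.2386] off [-0.0012 -0.0003] rms 0.0003 142 slope dz/dx,dy [ 0.01  -0.009] z-tcp -0.008
seated None slope,z [0. 0. 0.] 0
seated (array([ 0.5118, -0.2255]), np.float64(0.1355), 6475, 0.0003) slope,z [0.0011 0.0008 0.1356] 4948
```

Request:
drive_tool(
  targets=[
    [-0.025,-0.025,0,0,0,0],
    [0,0,-0.1,0,0,0],
    [0,0,-0.1,0,0,0],
    [0,0,-0.1,0,0,0],
    [0,0,0,0,0,0],
  ],
)

```text
t: 36.7
eef_pos: [0.4184, -0.2392, 0.1684]
ee_rot: [-3.141, 0.001, 0.105]
force: [-0.2, 0.1, -1.1]
width: 0.0373
```

Run:
```python
from h import *
st(); s=arm.get_state(); im,d,c=grab('wrist'); plate(d,c,s)
P=cloud(d,c); seated(P,(.511,-.2255))
```

```text
t 36.7 [ 0.4184 -0.2392  0.1684] [-3.141e+00  1.000e-03  1.050e-01] [-0.2  0.1 -1.1] 0.0373
plate [ 0.4172 -0.2395] off [-0.0012 -0.0003] rms 0.0003 112 slope dz/dx,dy [ 0.008 -0.009] z-tcp -0.008
seated (array([ 0.5117, -0.2255]), np.float64(0.1355), 7361, 0.0003) slope,z [0.0014 0.0006 0.1357] 5618
```

Request:
drive_tool(
  targets=[
    [0,0,-0.1,0,0,0],
    [0,0,-0.12,0,0,0],
    [0,0,-0.12,0,0,0],
    [0,0,-0.1,0,0,0],
    [0,0,0,0,0,0],
  ],
)

```text
t: 37.38
eef_pos: [0.4185, -0.2392, 0.151]
ee_rot: [-3.141, 0.001, 0.105]
force: [0.5, 0.3, -1.9]
width: 0.037
```

Request:
drive_tool(
  targets=[
    [0,0,-0.1,0,0,0],
    [0,0,-0.1,0,0,0],
    [0,0,-0.06,0,0,0],
    [0,0,0,0,0,0],
  ],
)

```text
t: 37.88
eef_pos: [0.4193, -0.2395, 0.1431]
ee_rot: [3.14, -0.001, 0.106]
force: [-6.0, 5.5, 21.3]
width: 0.0372
```

Request:
drive_tool(
  targets=[
    [0,0,0.04,0,0,0],
    [0,0,0.02,0,0,0],
    [0,0,0,0,0,0],
    [0,0,0,0,0,0],
  ],
  claw=0.65,
)

```text
t: 38.38
eef_pos: [0.4187, -0.2393, 0.1431]
ee_rot: [-3.142, 0.0, 0.105]
force: [0.1, -0.1, -0.2]
width: 0.057
```

Request:
drive_tool(
  targets=[
    [0,0,0.4,0,0,0],
    [0,0,0.8,0,0,0],
    [0,0,0.9,0,0,0],
    [0,0,0.9,0,0,0],
    [0,0,0.9,0,0,0],
  ],
)

```text
t: 39.0
eef_pos: [0.4185, -0.2392, 0.3004]
ee_rot: [-3.141, 0.0, 0.105]
force: [-0.1, 0.0, 1.1]
width: 0.0568
```

Request:
drive_tool(
  targets=[
    [0.1,0.9,0.4,0,0,0],
    [0.1,0.9,0,0,0,0],
    [0.1,0.9,0,0,0,0],
    [0.1,0.9,0,0,0,0],
    [0,0,0,0,0,0],
  ],
)

```text
t: 39.62
eef_pos: [0.4349, -0.0936, 0.3153]
ee_rot: [-3.141, -0.0, 0.108]
force: [-0.0, -0.0, 0.1]
width: 0.0571
```

Run:
```python
from h import *
st(); im,d,c=grab('wrist'); P=cloud(d,c); save(im,'w9.png')
for p in [(.605,-.2115),(.511,-.2255),(.4175,-.2397)]: seated(P,p)
for n in('scene','top'):
    im,d,c=pts(n,['bin_in','cap3_mid']); save(im,n+'9.png')
```

```text
t 39.62 [ 0.4349 -0.0936  0.3153] [-3.141 -0.     0.108] [-0.  -0.   0.1] 0.0571
seated (array([ 0.6061, -0.2112]), np.float64(0.1357), 2167, 0.0009) slope,z [ 0.104  -0.0329  0.1367] 1859
seated (array([ 0.5119, -0.2255]), np.float64(0.1356), 2330, 0.0003) slope,z [0.001  0.0076 0.1358] 1795
seated (array([ 0.4184, -0.2395]), np.float64(0.1356), 1650, 0.002) slope,z [-0.0217 -0.0306  0.1362] 1300
scene bin_in [([0.4298, 0.2168, 0.007], [375, 198], 0.96)]
scene cap3_mid [([0.4048, 0.2026, 0.0171], [371, 188], 0.72), ([0.4274, 0.221, 0.008], [376, 197], 0.16)]
top bin_in [([0.4283, 0.218, 0.0036], [198, 268], 0.83)]
top cap3_mid [([0.4008, 0.1999, 0.012], [203, 277], 0.47), ([0.4296, 0.2182, 0.0008], [198, 268], 0.34)]
```

View pics/w9.png

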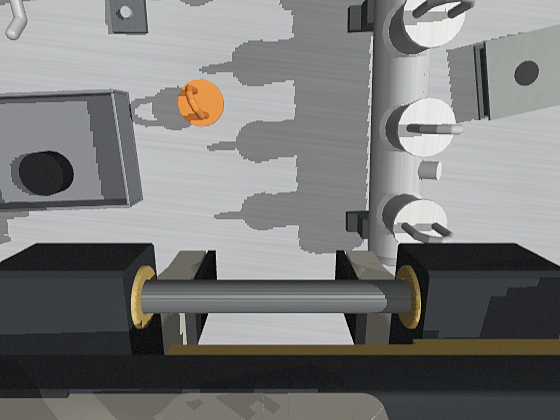

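View pics/scene9.png

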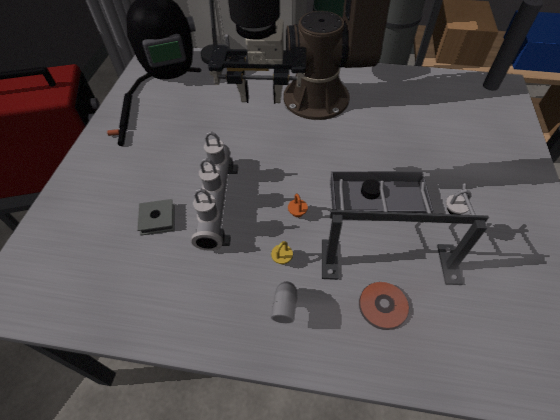

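The wrist picture shows three plugs with their plates down on the stubs, at (430,15), (420,130) and (420,220). The scene picture shows the cap in the bin at (371,188) and the spare still hanging at (458,202). The orange, yellow, elbow, disc and magnet are where they were. I'll hand it in.

```bash
python3 -c "
from h import *
arm.job_done(); st()"
```

```text
the job is handed in; nothing more can be done
the job is handed in; nothing more can be done
```

The job is done and handed in at about 40 s. Only stub 3 still had a cap. I lifted that cap off into the grey bin, then fitted all three stubs with plugs from the rack, starting with stub 3.

- **Fit:** each plug met the rim with a clear contact force of about 12, 16 and 21 N. All three plate tops read the same height, 135.5–135.7 mm, within 1 mm of the 136 mm expected.
- **Level:** the plates on stubs 3 and 2 measured level. The last slope reading on stub 1 (about 2 to 3 %), and the last one on stub 3, came from views where the loops hid part of the plate. I judged those by the picture and the matching height instead.
- **Everything else:** the last pictures show the cap in the bin and the fourth plug still on its hook. The orange and yellow look-alikes and the other things on the bench are where they were. I saw no shift of the header or the bin.

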